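# Sort out the mixed-up pots on the milk-kitchen mats

### The arm

A 6-joint arm with a two-finger parallel gripper is mounted at the origin on the work surface. World frame = base frame: x ahead of the robot, y to its left, z up, the work surface at z = 0. Lengths are in m, angles in rad, forces in N, time in s.
With the tool pointing down it reaches from about 0.35 to 0.725 m from the base axis. Payload 4.3 kg.
Tool frame: the origin (TCP) lies between the finger pads; the fingertips stand 11 mm ahead of it and the grasp point (between the pads) lies 8 mm behind it (ctrl.tips_ahead is the distance from the TCP to the fingertips, in m); z points along the fingers, y is the line along which they close (so a half turn about z gives the same grasp; the last joint's range is limited). The gripper opens to 85 mm and grips with 20 to 120 N. Pads are 22 mm wide; open, the fingers measure 114 mm over their backs; the gripper's body (76 mm by 85 mm) begins 54 mm behind the grasp point. The pads swing forward as they close: fully open they stand 13 mm farther back than shut.
Start: joints at [-1.323, 0.377, 0.081, 1.274, 0, 1.46], TCP at [0.201, -0.539, 0.212] pointing down, gripper open.
Joint ranges: [-2.72, 2.72], [-0.84, 1.66], [-1.02, 1.22], [-1.77, 2.12], [-1.37, 1.28], [-3.14, 3.14]. Speed limits (rad/s): [2.57, 2.57, 3.14, 3.14, 3.14, 3.14].

### API

Orientations are given as a unit quaternion [w, x, y, z].
In Python, from cell import ctrl, viewer, workorder gives the robot as it stands.
- The arm moves only by the tool apply_moves, never from a script. Its argument "moves" is a list of rows, each a list of 7 numbers: the turn, a rotation vector about the tool's x, y, z in degrees, then the shift along the tool's x, y, z in m, then the closure, from -1 (fully open) to 1 (shut). In form: [[ax, ay, az, tx, ty, tz, gripper], ...]. A call has 1 to 12 rows; each row shifts and turns the commanded pose from where the row before left it, along the tool's axes as they then stand; what a row does not reach is not made up. A row lasts 1/12 s, in which the tool goes at most 41.7 mm and 7.16 degrees, less where a joint would pass 70% of its speed; a pose out of reach is approached as far as the arm can. A call is refused whole if a number of a shift passes 0.0417 or a number of a turn 7.16, either way. A call with a gripper value outside its range is refused whole. The fingers move at their own pace and stop on an object; "grip_force" is the grip in N (left out, the last holds). Time passes only in rows, so rows that do not move let the fingers close. It gives the time, the measured TCP pose, the force, the opening and the grip force at its end, in the units of the state.
- ctrl.get_state(): the state, without advancing time (a new reading comes with each control period).
- viewer.capture(name): name is "side" or "top" or "wrist"; returns (picture, depth): 420x560x3 uint8, red, green, blue; 420x560 float32, m along the optical axis (not along the pixel's ray), 0 where there is no reading.
- viewer.camera_params(name): a dict with "camera_matrix" (3x3 intrinsics, pixels), "R" (3x3) and "t" (3): a world point X has camera coordinates R X + t. Camera axes: x right, y down, z forward; pixel columns grow to the right and rows downward; lengths in m; the calibration is good to about 2 mm. The wrist camera is an equidistant fisheye: a pixel r from the principal point sees the ray r / f radians off the axis. A picture is of the moment at which its call begins: read the wrist's pose just before it. camera_params takes no time and is no camera call; for the wrist camera it gives the pose at the moment of the call.
- workorder.hand_in(): hands the job in; it is judged then, once.
The state is a dict: "time_s": time; "qpos": joint angles; "dq": joint speeds; "tau": joint torques, N m; "tool_pos": TCP position; "tool_rot": TCP orientation; "wrist_force": force on the tool from outside, world axes, zero at the start; "wrist_torque": the same for the moment, N m; "grip_width": opening from 0.0 (shut) to 1.0 (fully open); "gripper_force": force on a finger pad.
Only numpy, scipy, OpenCV 4.12 (cv2) and the standard library are available. Lean on these libraries where they do the work, as an engineer would, in place of code of your own. Each camera call takes 0.05 s, during which the arm holds its last target. There are 200 camera calls.

### The job

The four lidded pots have been put back on each other's mats: each belongs on the mat with the same shape as its own foot (large round, small round, square, oblong). Swap them round until every pot stands upright in the middle of its own mat, the square and the oblong pot lined up with the edges of theirs, using the empty white spare tray to park a pot on the way. Keep the pots upright, for hygiene never set one on the bare bench, and leave the beaker where it stands.

Things in the scene. Friction and masses are not known exactly. Their poses are not given: they have to be found in the camera images.
- large_round: the large round pot: 62 mm in diameter, 90 mm high; its origin is the centre of its underside and z is up. It stands upright; white plastic body with a blue lid (the lid is the top 22 mm and the widest part, fixed to the body; the body below is 3 to 4 mm narrower). Loose, closed and rigid, about 250 g.
- small_round: the small round pot: 42 mm in diameter, 70 mm high; its origin is the centre of its underside and z is up. It stands upright; white plastic body with a blue lid (the lid is the top 22 mm and the widest part, fixed to the body; the body below is 3 to 4 mm narrower). Loose, closed and rigid, about 100 g.
- square: the square pot: 52 x 52 mm, 85 mm high; its origin is the centre of its underside and z is up. It stands upright; white plastic body with a blue lid (the lid is the top 22 mm and the widest part, fixed to the body; the body below is 3 to 4 mm narrower). Loose, closed and rigid, about 220 g. Its sides are along its x and y axes.
- oblong: the oblong pot: 40 mm along its x axis, 74 mm along its y axis, 78 mm high; its origin is the centre of its underside and z is up. It stands upright; white plastic body with a blue lid (the lid is the top 22 mm and the widest part, fixed to the body; the body below is 3 to 4 mm narrower). Loose, closed and rigid, about 200 g.
- mat_large_round: the large round mat, home of the large round pot: a disc 116 mm in diameter. Fixed to the bench, 10 mm high: dark rubber face with a thin grey edge. Its origin is the centre of its underside on the bench, so its face is 10 mm above the origin. 
- mat_small_round: the small round mat, home of the small round pot: a disc 86 mm in diameter. Fixed to the bench, 10 mm high: dark rubber face with a thin grey edge. Its origin is the centre of its underside on the bench, so its face is 10 mm above the origin. 
- mat_square: the square mat, home of the square pot: 96 x 96 mm, sides along its x and y axes. Fixed to the bench, 10 mm high: dark rubber face with a thin grey edge. Its origin is the centre of its underside on the bench, so its face is 10 mm above the origin. 
- mat_oblong: the oblong mat, home of the oblong pot: 84 mm along its x axis, 130 mm along its y axis. Fixed to the bench, 10 mm high: dark rubber face with a thin grey edge. Its origin is the centre of its underside on the bench, so its face is 10 mm above the origin. 
- spare_tray: the empty spare tray, a shallow white square tray fixed to the bench, 126 x 126 mm outside and 116 x 116 mm inside; its floor is 8 mm and its rim 14 mm above its origin, which is the centre of its underside on the bench. One pot at a time can be parked there.
- beaker: an empty aluminium beaker, a bystander: round, open at the top, 70 mm across the rim and 80 mm high, standing loose on the bare bench; its origin is the centre of its underside. Leave it where it is.
There are look-alikes about, which are no part of the job. Leave any brown look-alike of the small_round alone.

How it is judged:
At the end, for the whole second after the job is handed in: Each pot is upright (0.1 rad), at rest on the mat of its own shape, centre within 15 mm of the mat's centre; the square pot's sides within 0.25 rad of its mat's sides (any quarter turn), the oblong pot's long side within 0.25 rad of its mat's long side (either way round) (horizontal distance between large_round and mat_large_round below 0.015 m and angle between each of large_round, small_round, square, oblong's own z axis and vertical below 0.1 rad and z of large_round in the frame of mat_large_round between 0.006 and 0.014 m and linear speed of each of large_round, small_round, square, oblong below 0.02 m/s and angular speed of each of large_round, small_round, square, oblong below 0.2 rad/s and horizontal distance between small_round and mat_small_round below 0.015 m and z of small_round in the frame of mat_small_round between 0.006 and 0.014 m and horizontal distance between square and mat_square below 0.015 m and z of square in the frame of mat_square between 0.006 and 0.014 m and horizontal distance between oblong and mat_oblong below 0.015 m and z of oblong in the frame of mat_oblong between 0.006 and 0.014 m and (angle between the x axis of square and the x axis of mat_square, either way round below 0.25 rad or angle between the x axis of square and the y axis of mat_square, either way round below 0.25 rad) and angle between the y axis of oblong and the y axis of mat_oblong, either way round below 0.25 rad); the robot touches nothing.
It fails at once if a pot is set down or dropped on the bare bench (height (world z) of any of large_round, small_round, square, oblong below 0.004 m).
It fails at once if a pot is tipped over (angle between any of large_round, small_round, square, oblong's own z axis and vertical above 0.7 rad).
It fails at once if the beaker is shoved away or knocked over (distance of beaker from where it was at the start of the episode above 0.025 m or angle between beaker's own z axis and vertical above 0.4 rad).
It also fails if it takes over 138 s, if anything falls off the work surface, if the arm or the gripper's body presses on something with over 40 N, if the wrist force passes 120 N, or if a joint passes its speed limit or range.

## Working session

There is one attempt and no reset: what is moved stays moved. The work goes in short steps, Python scripts to look and compute and a tool call to move; the robot and the scene stay as the last step left them, time stands still between calls to the robot, and variables do not carry over. Pictures are saved under pics/ and viewed, at most 14 in all, crops included, and the job is handed in when it is done.

Besides the shell and the picture viewer there is one more tool, called after "Request:" by a JSON object that holds its "name" and its "arguments", one argument or row to a line. apply_moves: Moves the arm, as the interface text tells. Its arguments: {"type":"object","properties":{"moves":{"type":"array","items":{"type":"array","items":{"type":"number"}}},"grip_force":{"type":"number"}},"required":["moves"]}

```bash
ls && mkdir -p pics && python3 - <<'E'
from cell import ctrl, viewer
import cv2,numpy as np
s=ctrl.get_state(); print(s)
for n in ["top","side"]:
    p,d=viewer.capture(n); cv2.imwrite(f"pics/{n}0.png",p[:,:,::-1]); np.save(f"{n}0.npy",d); print(n,viewer.camera_params(n))
E
```

```text
pics
{'time_s': 0.0, 'qpos': array([-1.32334432e+00,  3.78114481e-01,  7.96239238e-02,  1.27438238e+00,
        2.47036696e-05,  1.46048536e+00]), 'dq': array([ 0.00125637,  0.00071963,  0.00141994,  0.00097644, -0.00053662,
       -0.00128583]), 'tau': array([ 2.52094796e-04, -4.63599122e+01,  2.69877774e+01,  2.07977911e-02,
        1.28925799e-04,  4.67592599e-06]), 'tool_pos': array([ 0.20119062, -0.53791602,  0.21083079]), 'tool_rot': array([-1.03671249e-03,  9.84042796e-01,  1.77928911e-01, -5.88186221e-05]), 'wrist_force': array([ 0.41910497, -0.23591591,  0.11541986]), 'wrist_torque': array([ 0.04038549,  0.00576662, -0.00153932]), 'gripper_force': 0.0, 'grip_width': 0.9983741494547308}
top {'camera_matrix': array([[528.47623801,   0.        , 280.00701256],
       [  0.        , 528.47623801, 202.49527203],
       [  0.        ,   0.        ,   1.        ]]), 'R': array([[-0.02076757, -0.99960987,  0.01867656],
       [-0.99770244,  0.01951579, -0.06487663],
       [ 0.06448683, -0.01998098, -0.9977185 ]]), 't': array([-0.06944056,  0.49807819,  0.97052066])}
side {'camera_matrix': array([[465.36263063,   0.        , 281.45192471],
       [  0.        , 465.36263063, 209.70824128],
       [  0.        ,   0.        ,   1.        ]]), 'R': array([[-0.99974041, -0.02239536, -0.00418955],
       [-0.0082232 ,  0.52616353, -0.85034365],
       [ 0.02124814, -0.85008846, -0.5262111 ]]), 't': array([0.50599183, 0.06069449, 1.06737904])}
```

View pics/top0.png

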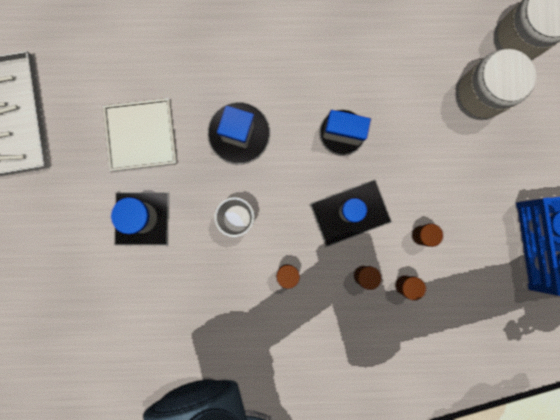

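View pics/side0.png

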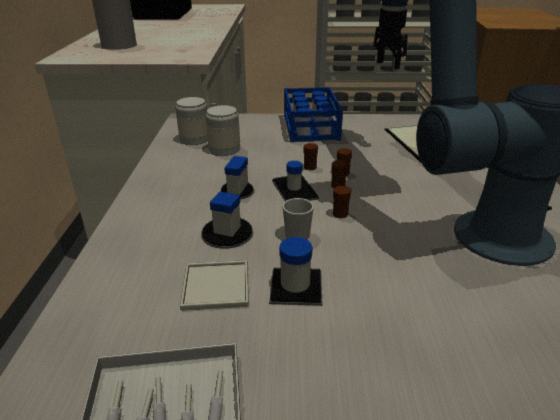

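The top view shows the square pot on the large round mat (238,132) and the oblong pot on the small round mat (345,130). The large round pot is on the square mat (140,218) and the small round pot is on the oblong mat (350,212). The beaker is at (235,217) and the tray at (140,135). Brown look-alikes stand at about (288,276), (368,278), (411,288) and (429,235).

```bash
cat > h.py <<'E'
from cell import ctrl, viewer
import cv2,numpy as np
def cloud(d,n="top"):
    c=viewer.camera_params(n);K=c["camera_matrix"]
    v,u=np.mgrid[:d.shape[0],:d.shape[1]]
    X=np.stack([(u-K[0,2])/K[0,0]*d,(v-K[1,2])/K[1,1]*d,d],-1)
    return (X-c["t"])@c["R"]
def proj_plane(uv,z,n="top"):
    c=viewer.camera_params(n);K=c["camera_matrix"]
    uv=np.atleast_2d(uv).astype(float)
    r=np.c_[(uv-K[:2,2])/K[0,0],np.ones(len(uv))]@c["R"]; o=-c["R"].T@c["t"]
    return (o+r*((z-o[2])/r[:,2])[:,None])
def rect(P):
    r=cv2.minAreaRect(np.float32(P[:,:2]*1000)); return np.round(r[0],1),np.round(r[1],1),round(r[2],1)
def lids(p,W):
    hsv=cv2.cvtColor(p,cv2.COLOR_RGB2HSV)
    m=((hsv[...,0]>100)&(hsv[...,0]<130)&(hsv[...,1]>150)).astype(np.uint8)
    n,L,st,ce=cv2.connectedComponentsWithStats(m)
    for i in range(1,n):
        if st[i,4]<150 or ce[i,0]>480: continue
        Q=W[L==i]; zt=np.percentile(Q[:,2],90); T=Q[Q[:,2]>zt-.006]
        print("lid",np.round(ce[i]),"z %.3f"%zt,"rect",*rect(T),"circ",[np.round(x,1) for x in cv2.minEnclosingCircle(np.float32(T[:,:2]*1000))])
E
python3 - <<'E'
from h import *
p=cv2.imread("pics/top0.png")[:,:,::-1].copy();d=np.load("top0.npy");W=cloud(d)
lids(p,W)
g=p.max(2)
m=((g<45)&(abs(W[...,2]-.01)<.008)).astype(np.uint8)
n,L,st,ce=cv2.connectedComponentsWithStats(m)
for i in range(1,n):
    if st[i,4]>300:
        v,u=np.where(L==i); P=proj_plane(np.c_[u,v],.010)
        print("mat",np.round(ce[i]),st[i,4],"z %.4f"%np.median(W[L==i][:,2]),"rect",*rect(P),"circ",[np.round(x,1) for x in cv2.minEnclosingCircle(np.float32(P[:,:2]*1000))])
print("tray",*rect(proj_plane([(105,107),(171,100),(176,165),(111,171)],.014)))
# beaker
Q=W[185:250,205:265].reshape(-1,3);Q=Q[(Q[:,2]>.074)&(Q[:,2]<.09)];print("beaker",*rect(Q),cv2.minEnclosingCircle(np.float32(Q[:,:2]*1000)))
for z,(u,v) in [(.05,(288,277)),(.05,(368,278)),(.05,(411,288)),(.05,(429,235))]: print("brown",W[v-6,u].round(3))
E
```

```text
lid [235. 124.] z 0.097 rect [545.2 -13.7] [234.   64.8] 6.8 circ [array([546.6, -25.2]), np.float64(118.8)]
lid [347. 125.] z 0.090 rect [ 533.2 -152.9] [ 75.8 263.1] 63.2 circ [array([ 535.7, -148. ]), np.float64(135.5)]
lid [130. 215.] z 0.102 rect [469.3  73.7] [270.   60.1] 87.3 circ [array([457.6,  74.1]), np.float64(136.1)]
lid [354. 210.] z 0.082 rect [ 466.7 -143. ] [ 40.6 175.1] 9.0 circ [array([ 458.2, -144.4]), np.float64(88.3)]
mat [240. 143.] 1111 z 0.0095 rect [622.6  -5.9] [ 91.4 109. ] 20.9 circ [array([631.5,  -3.4]), np.float64(55.6)]
mat [337. 144.] 355 z 0.0097 rect [ 613.5 -187. ] [80.1 39.3] 48.4 circ [array([ 626.2, -198.3]), np.float64(40.1)]
mat [348. 217.] 2032 z 0.0100 rect [ 473.8 -212.8] [ 81.4 127.5] 18.1 circ [array([ 472.8, -212.1]), np.float64(73.3)]
mat [146. 226.] 1010 z 0.0096 rect [472.  180.4] [92.3 91.7] 88.4 circ [array([472.3, 181.8]), np.float64(63.8)]
mat [498. 402.] 548 z 0.0047 rect [ 118.  -473.2] [ 10.3 245.7] 14.3 circ [array([ 122.3, -472.2]), np.float64(122.8)]
tray [627.4 178.8] [124.1 124.5] 5.3
beaker [469.7   1.6] [68.2 68.2] 0.1 ((469.548828125, 1.8133785724639893), 34.83881759643555)
brown [ 0.373 -0.09   0.073]
brown [ 0.368 -0.231  0.068]
brown [ 0.348 -0.307  0.067]
brown [ 0.441 -0.342  0.068]
```

```bash
sed -i 's/zt=np.percentile(Q\[:,2\],90); /Q=Q[Q[:,2]<.115]; zt=np.percentile(Q[:,2],70); /' h.py && python3 - <<'E'
from h import *
p=cv2.imread("pics/top0.png")[:,:,::-1].copy();d=np.load("top0.npy");W=cloud(d);W[d==0]=9
lids(p,W)
c=viewer.camera_params("top")
print("cam",-c["R"].T@c["t"])
def pr(P): 
    q=P@c["R"].T+c["t"]; q=q@c["camera_matrix"].T; return q[:,:2]/q[:,2:]
o=cv2.resize(p[90:260,95:400],None,fx=2.6,fy=2.6,interpolation=cv2.INTER_CUBIC)
def draw(P): 
    q=(pr(P)-[95,90]+.5)*2.6; cv2.polylines(o,[np.int32(q)],True,(255,255,0),1)
t=np.linspace(0,6.28,60)
for x,y,r in [(631.5,-3.4,58),(626.2,-198.3,43)]: draw(np.c_[x+r*np.cos(t),y+r*np.sin(t),10+0*t]/1000)
for x,y,a,b,an,z in [(473.8,-212.8,84,130,18.1,10),(472,180.4,96,96,88.4,10),(627.4,178.8,126,126,5.3,14)]:
    b=cv2.boxPoints(((x,y),(a,b),an)); draw(np.c_[b,[z]*4]/1000)
cv2.imwrite("pics/ov.png",o[:,:,::-1])
E
```

```text
lid [235. 124.] z 0.095 rect [631.5  -3.1] [51.  52.3] 72.0 circ [array([631. ,  -3.4]), np.float64(34.7)]
lid [347. 125.] z 0.088 rect [ 628.  -200.3] [71.4 40.2] 75.7 circ [array([ 627. , -200.2]), np.float64(38.5)]
lid [130. 215.] z 0.100 rect [474.3 178.7] [59.9 59.7] 88.7 circ [array([474.7, 179.4]), np.float64(31.0)]
lid [354. 210.] z 0.080 rect [ 477.3 -208.6] [40.7 40.4] 54.3 circ [array([ 477.7, -208.8]), np.float64(21.0)]
cam [ 0.43290592 -0.0597419   1.00191696]
```

View pics/ov.png

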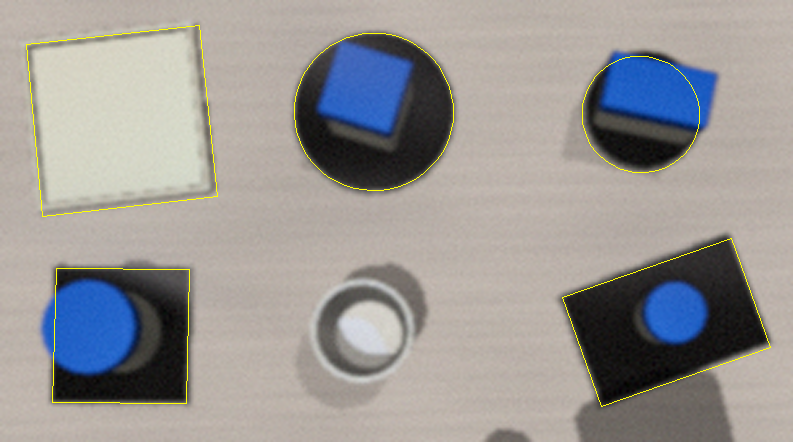

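The mat and tray outlines fit well; only the small round mat's centre looks about 2 mm off. I'll move the two small-side pots first: turn the tool to yaw 90°, then go above the small round pot.

Request:
{"name": "apply_moves", "arguments": {
  "moves": [
    [0, 0, -7, 0, 0, 0, -1],
    [0, 0, -7, 0, 0, 0, -1],
    [0, 0, -7, 0, 0, 0, -1],
    [0, 0, -7, 0, 0, 0, -1],
    [0, 0, -7, 0, 0, 0, -1],
    [0, 0, -7, 0, 0, 0, -1],
    [0, 0, -7, 0, 0, 0, -1],
    [0, 0, -7, 0, 0, 0, -1],
    [0, 0, -7, 0, 0, 0, -1],
    [0, 0, -6.5, 0, 0, 0, -1],
    [0, 0, 0, 0, 0, 0, -1]
  ],
  "grip_force": 40
}}

```text
time_s: 1.02
tool_pos: [0.2013, -0.5382, 0.2113]
tool_rot: [-0.0, 0.706, 0.708, 0.0]
wrist_force: [0.0, 0.2, 0.5]
grip_width: 0.999
gripper_force: 0.0
```

Request:
{"name": "apply_moves", "arguments": {
  "moves": [
    [0, 0, 0, 0.03, 0.025, 0, -1],
    [0, 0, 0, 0.03, 0.025, 0, -1],
    [0, 0, 0, 0.03, 0.025, 0, -1],
    [0, 0, 0, 0.03, 0.025, 0, -1],
    [0, 0, 0, 0.03, 0.025, 0, -1],
    [0, 0, 0, 0.03, 0.025, 0, -1],
    [0, 0, 0, 0.03, 0.025, 0, -1],
    [0, 0, 0, 0.03, 0.025, 0, -1],
    [0, 0, 0, 0.03, 0.025, 0, -1],
    [0, 0, 0, 0.03, 0.025, 0, -1],
    [0, 0, 0, 0.03, 0.025, 0, -1],
    [0, 0, 0, 0, 0, 0, -1]
  ]
}}

```text
time_s: 2.02
tool_pos: [0.4797, -0.2033, 0.2115]
tool_rot: [-0.0, 0.705, 0.709, 0.002]
wrist_force: [0.0, -0.8, 0.4]
grip_width: 1.004
gripper_force: 0.0
```

```bash
cat >> h.py <<'E'
from scipy.spatial.transform import Rotation as Ro
def tcp():
    s=ctrl.get_state();q=s["tool_rot"];R=Ro.from_quat(np.r_[q[1:],q[0]])
    M=R.as_matrix(); print("t %.2f"%s["time_s"],"pos",(s["tool_pos"]*1000).round(1),"phi %.2f"%np.degrees(np.arctan2(M[1,0],M[0,0])),"tilt",M[:2,2].round(4),"grip %.3f"%s["grip_width"],s["gripper_force"],s["wrist_force"].round(1),"q",s["qpos"].round(2))
    return s["tool_pos"]*1000,M
def to(x,y,z,pr=True):
    p,M=tcp(); D=M.T@(np.array([x,y,z])-p); print("tool shift mm to",(x,y,z),D.round(1)); return D
E
python3 -c "
from h import *
print(ctrl.tips_ahead); to(477.5,-208.7,200)"
```

```text
0.011
t 2.02 pos [ 479.7 -203.3  211.5] phi 90.27 tilt [0.0017 0.0027] grip 1.004 0.0 [ 0.  -0.8  0.4] q [-0.52  0.27 -0.08  1.23  0.    1.04]
tool shift mm to (477.5, -208.7, 200) [-5.4 -2.2 11.5]
```

Request:
{"name": "apply_moves", "arguments": {
  "moves": [
    [0, 0, 0, -0.005, -0.002, 0.03, -1],
    [0, 0, 0, 0, 0, 0.03, -1],
    [0, 0, 0, 0, 0, 0.03, -1],
    [0, 0, 0, 0, 0, 0.03, -1],
    [0, 0, 0, 0, 0, 0.02, -1],
    [0, 0, 0, 0, 0, 0.013, -1],
    [0, 0, 0, 0, 0, 0, 0],
    [0, 0, 0, 0, 0, 0, 1],
    [0, 0, 0, 0, 0, 0, 1],
    [0, 0, 0, 0, 0, 0, 1],
    [0, 0, 0, 0, 0, 0, 1],
    [0, 0, 0, 0, 0, 0, 1]
  ],
  "grip_force": 40
}}

```text
time_s: 3.02
tool_pos: [0.4731, -0.2157, 0.0621]
tool_rot: [0.001, 0.707, 0.707, -0.003]
wrist_force: [-16.3, -1.1, 38.6]
grip_width: 0.147
gripper_force: 19.4
```

```bash
python3 - <<'E'
from h import *
tcp()
a,_=viewer.capture("wrist"); b,_=viewer.capture("side");t,_=viewer.capture("top")
b=cv2.resize(b[110:260,190:390],None,fx=2.6,fy=2.6)
t=cv2.resize(t[90:300,260:460],None,fx=2,fy=2)
H=max(len(b),420)
o=np.zeros((600,800,3),np.uint8); w=cv2.resize(a,(400,300)); o[:300,:400]=w; bb=cv2.resize(b,(400,300));o[300:,:400]=bb; tt=cv2.resize(t,(400,420)); o[:420,400:]=tt
cv2.imwrite("pics/g1.png",o[:,:,::-1]); tcp()
E
```

```text
t 3.02 pos [ 473.1 -215.7   62.1] phi 89.95 tilt [-0.0024 -0.0057] grip 0.147 19.375256896018982 [-16.3  -1.1  38.6] q [-0.55  0.36 -0.34  0.86 -0.01  1.03]
t 3.17 pos [ 476.  -217.3   64.9] phi 89.93 tilt [ 0.0042 -0.0087] grip -0.000 16.542573866900057 [-9.5 -1.  32.8] q [-0.55  0.36 -0.34  0.86 -0.01  1.03]
```

View pics/g1.png

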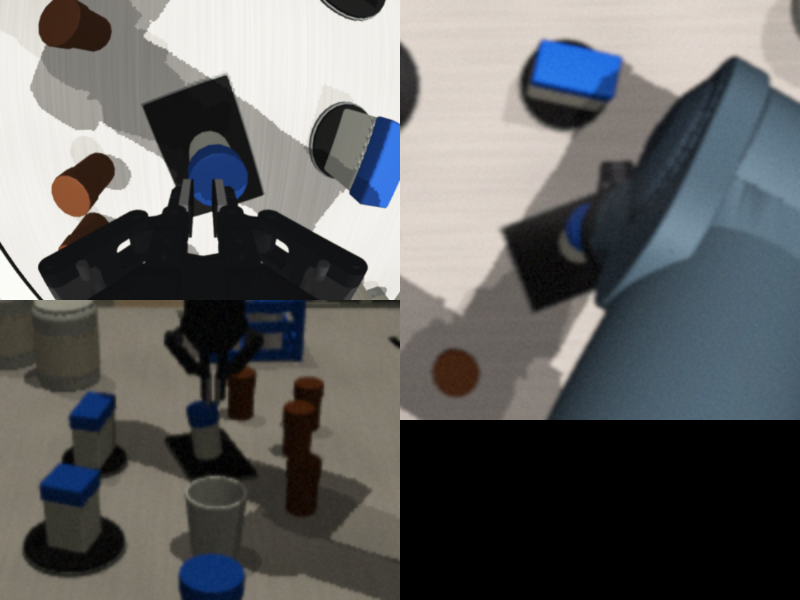

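The grip missed. The fingers are shut at the near (-y) edge of the small round pot and the pot leans a little. I'll measure the geometry from the wrist depth before freeing it.

```bash
cat >> h.py <<'E'
def wcloud():
    c=viewer.camera_params("wrist");a,d=viewer.capture("wrist");K=c["camera_matrix"]
    v,u=np.mgrid[:420,:560]; x=u-K[0,2];y=v-K[1,2];r=np.hypot(x,y)+1e-9;th=r/K[0,0]
    t=np.tan(np.minimum(th,1.4)); X=np.stack([x/r*t*d,y/r*t*d,d],-1)
    W=(X-c["t"])@c["R"]; W[d==0]=9
    return a,d,W,-c["R"].T@c["t"]
E
python3 - <<'E'
from h import *
a,d,W,o=wcloud(); print("cam",o.round(3)); np.save("w.npy",W); cv2.imwrite("pics/w_raw.png",a[:,:,::-1])
tcp()
for n,(u,v) in dict(ltip=(262,258),ltip2=(258,280),rtip=(303,262),rtip2=(308,280),lid=(310,240),lidfar=(305,215),lidr=(335,245),body=(290,195),mat=(240,160)).items(): print(n,W[v,u].round(3))
lids(a,W)
E
```

```text
cam [ 0.475 -0.142  0.225]
t 3.22 pos [ 476.8 -217.4   65.1] phi 89.93 tilt [ 0.0059 -0.0089] grip 0.004 16.265409090556204 [-8.2 -0.3 32.1] q [-0.55  0.36 -0.34  0.86 -0.    1.03]
ltip [ 0.46  -0.249  0.009]
ltip2 [ 0.465 -0.21   0.108]
rtip [ 0.485 -0.21   0.091]
rtip2 [ 0.486 -0.21   0.108]
lid [ 0.488 -0.203  0.082]
lidfar [ 0.486 -0.191  0.081]
lidr [ 0.501 -0.207  0.079]
body [ 0.48  -0.191  0.044]
mat [ 0.447 -0.176  0.009]
lid [316. 238.] z 0.081 rect [ 493.7 -207. ] [34.7 42.6] 52.7 circ [array([ 491.4, -210.4]), np.float64(21.5)]
```

```bash
python3 - <<'E'
from h import *
W=np.load("w.npy"); a=cv2.imread("pics/w_raw.png")
cv2.imwrite("pics/wc.png",cv2.resize(a[190:330,200:400],None,fx=4,fy=4,interpolation=cv2.INTER_CUBIC))
for u in (258,266,300,308):
    print(u,[(v,*(W[v,u]*1000).astype(int)) for v in range(246,300,6)])
E
```

```text
258 [(246, np.int64(457), np.int64(-238), np.int64(9)), (252, np.int64(457), np.int64(-243), np.int64(8)), (258, np.int64(457), np.int64(-248), np.int64(9)), (264, np.int64(464), np.int64(-210), np.int64(94)), (270, np.int64(464), np.int64(-209), np.int64(99)), (276, np.int64(464), np.int64(-210), np.int64(104)), (282, np.int64(465), np.int64(-210), np.int64(109)), (288, np.int64(466), np.int64(-204), np.int64(123)), (294, np.int64(466), np.int64(-203), np.int64(129))]
266 [(246, np.int64(463), np.int64(-238), np.int64(9)), (252, np.int64(463), np.int64(-243), np.int64(9)), (258, np.int64(463), np.int64(-248), np.int64(10)), (264, np.int64(467), np.int64(-210), np.int64(93)), (270, np.int64(467), np.int64(-210), np.int64(98)), (276, np.int64(468), np.int64(-210), np.int64(104)), (282, np.int64(468), np.int64(-205), np.int64(118)), (288, np.int64(469), np.int64(-204), np.int64(124)), (294, np.int64(469), np.int64(-203), np.int64(130))]
300 [(246, np.int64(483), np.int64(-206), np.int64(82)), (252, np.int64(483), np.int64(-209), np.int64(81)), (258, np.int64(483), np.int64(-212), np.int64(81)), (264, np.int64(483), np.int64(-210), np.int64(92)), (270, np.int64(482), np.int64(-210), np.int64(99)), (276, np.int64(482), np.int64(-205), np.int64(113)), (282, np.int64(481), np.int64(-206), np.int64(116)), (288, np.int64(481), np.int64(-204), np.int64(123)), (294, np.int64(481), np.int64(-203), np.int64(128))]
308 [(246, np.int64(487), np.int64(-206), np.int64(81)), (252, np.int64(487), np.int64(-210), np.int64(80)), (258, np.int64(487), np.int64(-213), np.int64(81)), (264, np.int64(486), np.int64(-210), np.int64(93)), (270, np.int64(486), np.int64(-210), np.int64(98)), (276, np.int64(486), np.int64(-210), np.int64(104)), (282, np.int64(485), np.int64(-210), np.int64(109)), (288, np.int64(484), np.int64(-204), np.int64(124)), (294, np.int64(484), np.int64(-203), np.int64(129))]
```

View pics/wc.png

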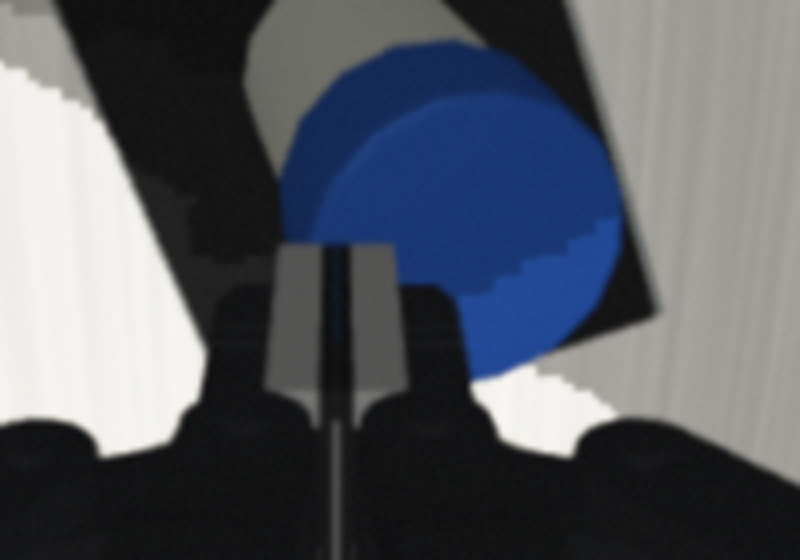

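The wrist depth puts the shut fingertips on top of the lid (about z = 83 mm) while the TCP reads 65 mm. So the fingers never got around the lid, and the pot has slid about 14 mm in +x, still upright. I'll lift clear, keeping the fingers shut, and measure the tips against the TCP.

Request:
{"name": "apply_moves", "arguments": {
  "moves": [
    [0, 0, 0, 0, 0, -0.015, 1],
    [0, 0, 0, 0, 0, -0.03, 1],
    [0, 0, 0, 0, 0, -0.04, 1],
    [0, 0, 0, 0, 0, -0.04, 1],
    [0, 0, 0, 0, 0, 0, 1],
    [0, 0, 0, 0, 0, 0, 1],
    [0, 0, 0, 0, 0, 0, 1]
  ]
}}

```text
time_s: 3.8
tool_pos: [0.4748, -0.2139, 0.1844]
tool_rot: [0.001, 0.707, 0.707, 0.0]
wrist_force: [-1.0, -0.3, -0.4]
grip_width: 0.005
gripper_force: 0.0
```

```bash
python3 - <<'E'
from h import *
tcp()
a,d,W,o=wcloud(); print("cam",o.round(3)); lids(a,W)
b,ds=viewer.capture("side")
c=viewer.camera_params("side")
def pr(P): 
    q=c["R"]@P+c["t"]; q=c["camera_matrix"]@q; return q[:2]/q[2]
p,M=tcp()
for k in (0,.011,-.008): print(k,pr(p/1000+M[:,2]*k).round(1))
u0,v0=pr(p/1000).astype(int)
cv2.imwrite("pics/sg.png",cv2.resize(b[v0-60:v0+60,u0-80:u0+80],None,fx=5,fy=5,interpolation=cv2.INTER_CUBIC)[:,:,::-1]); print(u0-80,v0-60)
for u in (270,275,295): print(u,[(v,*(W[v,u]*1000).astype(int)) for v in range(240,290,4)])
t,dt=viewer.capture("top"); Wt=cloud(dt);Wt[dt==0]=9; lids(t,Wt)
cv2.imwrite("pics/t1.png",t[:,:,::-1])
E
```

```text
t 3.80 pos [ 474.8 -213.9  184.4] phi 89.99 tilt [ 0.0015 -0.001 ] grip 0.005 0.0 [-1.  -0.3 -0.4] q [-0.55  0.28 -0.13  1.16 -0.    1.03]
cam [ 0.474 -0.14   0.346]
lid [468.   4.] z 0.092 rect [639.  -30.7] [22.   7.9] 8.3 circ [array([638.5, -27.3]), np.float64(11.0)]
lid [449. 186.] z 0.087 rect [ 627.9 -200.1] [71.6 39.7] 76.7 circ [array([ 627.7, -199.8]), np.float64(39.1)]
lid [286. 193.] z 0.080 rect [ 476.3 -209.3] [40.  40.7] 0.1 circ [array([ 476.3, -209.5]), np.float64(20.8)]
t 3.90 pos [ 473.5 -213.1  182.6] phi 89.99 tilt [-0.0019  0.0011] grip 0.000 0.0 [-0.4 -0.1 -0.3] q [-0.55  0.28 -0.14  1.16 -0.    1.03]
0 [296.1 125.4]
0.011 [296.1 129.5]
-0.008 [296.1 122.3]
216 65
270 [(240, np.int64(459), np.int64(-279), np.int64(9)), (244, np.int64(459), np.int64(-284), np.int64(9)), (248, np.int64(459), np.int64(-293), np.int64(0)), (252, np.int64(468), np.int64(-203), np.int64(208)), (256, np.int64(468), np.int64(-202), np.int64(213)), (260, np.int64(468), np.int64(-203), np.int64(216)), (264, np.int64(468), np.int64(-203), np.int64(220)), (268, np.int64(468), np.int64(-203
[... 1396 characters left out ...]
(272, np.int64(479), np.int64(-203), np.int64(227)), (276, np.int64(479), np.int64(-203), np.int64(231)), (280, np.int64(478), np.int64(-203), np.int64(234)), (284, np.int64(478), np.int64(-202), np.int64(238)), (288, np.int64(478), np.int64(-203), np.int64(240))]
lid [235. 124.] z 0.095 rect [631.2  -2.9] [51.  51.3] 72.1 circ [array([630.8,  -3.4]), np.float64(34.5)]
lid [347. 125.] z 0.088 rect [ 628.3 -200.7] [71.3 40.6] 76.6 circ [array([ 627.2, -200.3]), np.float64(38.5)]
lid [130. 215.] z 0.100 rect [474.2 178.6] [60.1 59.7] 89.2 circ [array([474.6, 179.3]), np.float64(30.8)]
lid [354. 211.] z 0.081 rect [ 475.9 -206.6] [40.2 34.8] 12.6 circ [array([ 476.6, -209.7]), np.float64(20.5)]
```

View pics/sg.png

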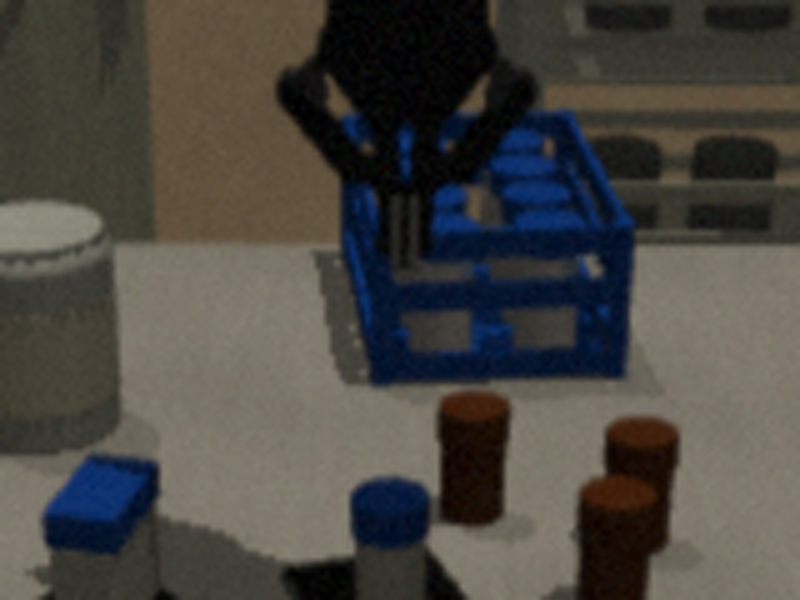

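The small round pot rocked back upright to (476.5, -209.5), so it had only tilted. The side view shows the real tips at pixel (297,119), against an expected row of 129.5. They are therefore about 28 mm higher than TCP + 11 mm would put them, and contact gave the same figure. I'll go 28 mm lower.

Request:
{"name": "apply_moves", "arguments": {
  "moves": [
    [0, 0, 0, 0.003, 0.003, 0, -1],
    [0, 0, 0, 0, 0, 0, -1],
    [0, 0, 0, 0, 0, 0, -1],
    [0, 0, 0, 0, 0, 0, -1],
    [0, 0, 0, 0, 0, 0, -1],
    [0, 0, 0, 0, 0, 0.03, -1],
    [0, 0, 0, 0, 0, 0.03, -1],
    [0, 0, 0, 0, 0, 0.02, -1],
    [0, 0, 0, 0, 0, 0.015, -1],
    [0, 0, 0, 0, 0, 0, -1]
  ]
}}

```text
time_s: 4.78
tool_pos: [0.4748, -0.2092, 0.0855]
tool_rot: [-0.003, 0.707, 0.707, -0.001]
wrist_force: [-0.3, 0.3, -0.4]
grip_width: 0.997
gripper_force: 0.0
```

Request:
{"name": "apply_moves", "arguments": {
  "moves": [
    [0, 0, 0, 0, 0, 0.015, -1],
    [0, 0, 0, 0, 0, 0.015, -1],
    [0, 0, 0, 0, 0, 0.015, -1],
    [0, 0, 0, 0, 0, 0.012, -1],
    [0, 0, 0, 0, 0, 0, -1],
    [0, 0, 0, 0, 0, 0, -1]
  ]
}}

```text
time_s: 5.28
tool_pos: [0.4774, -0.2107, 0.0323]
tool_rot: [-0.0, 0.707, 0.707, -0.0]
wrist_force: [-0.4, 1.1, -0.1]
grip_width: 1.001
gripper_force: 0.0
```

```bash
python3 - <<'E'
from h import *
to(476.5,-209.5,30)
a,d,W,o=wcloud(); lids(a,W)
cv2.imwrite("pics/w2.png",cv2.resize(a[170:350,150:410],None,fx=3,fy=3)[:,:,::-1])
E
```

```text
t 5.28 pos [ 477.4 -210.7   32.3] phi 90.00 tilt [-0.0002  0.    ] grip 1.001 0.0 [-0.4  1.1 -0.1] q [-0.54  0.4  -0.38  0.79 -0.    1.03]
tool shift mm to (476.5, -209.5, 30) [ 1.2 -0.9  2.3]
lid [286. 280.] z 0.079 rect [ 478.5 -206.6] [40.2 40.4] 27.2 circ [array([ 478.2, -207.5]), np.float64(21.3)]
```

View pics/w2.png

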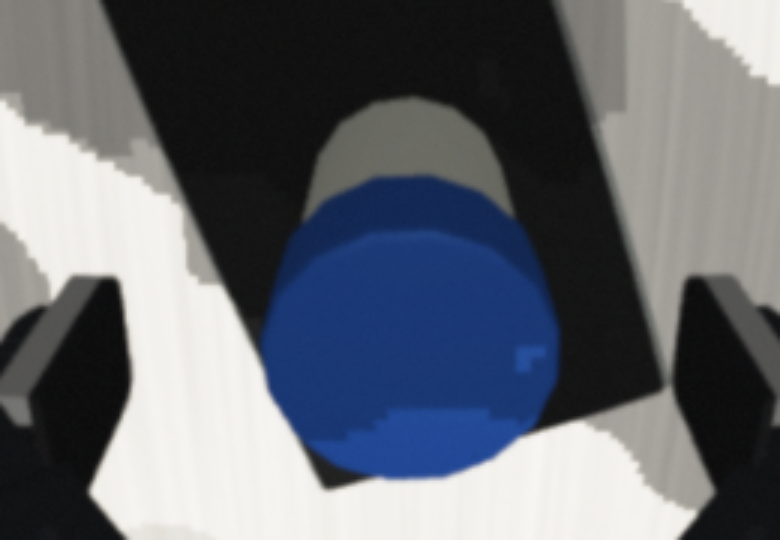

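The open fingers straddle the lid, which is centred between them at (410,330) in the crop. Now close and lift.

Request:
{"name": "apply_moves", "arguments": {
  "moves": [
    [0, 0, 0, 0.001, 0, 0.003, 0],
    [0, 0, 0, 0, 0, 0, 1],
    [0, 0, 0, 0, 0, 0, 1],
    [0, 0, 0, 0, 0, 0, 1],
    [0, 0, 0, 0, 0, 0, 1],
    [0, 0, 0, 0, 0, 0, 1],
    [0, 0, 0, 0, 0, 0, 1],
    [0, 0, 0, 0, 0, 0, 1],
    [0, 0, 0, 0, 0, -0.01, 1],
    [0, 0, 0, 0, 0, -0.02, 1],
    [0, 0, 0, 0, 0, 0, 1]
  ],
  "grip_force": 40
}}

```text
time_s: 6.25
tool_pos: [0.4791, -0.2106, 0.0618]
tool_rot: [0.002, 0.707, 0.707, 0.0]
wrist_force: [1.9, -0.4, -0.2]
grip_width: 0.48
gripper_force: 40.6
```

Request:
{"name": "apply_moves", "arguments": {
  "moves": [
    [0, 0, 0, 0, 0, -0.03, 1],
    [0, 0, 0, 0, 0, -0.03, 1],
    [0, 0, 0, 0, 0, -0.03, 1],
    [0, 0, 0, 0.015, 0.006, 0, 1],
    [0, 0, 0, 0.033, 0.0125, 0, 1],
    [0, 0, 0, 0.033, 0.0125, 0, 1],
    [0, 0, 0, 0.033, 0.0125, 0, 1],
    [0, 0, 0, 0.033, 0.0125, 0, 1],
    [0, 0, 0, 0.033, 0.0125, 0, 1],
    [0, 0, 0, 0.033, 0.0125, 0, 1]
  ]
}}

```text
time_s: 7.08
tool_pos: [0.5585, 0.0051, 0.1485]
tool_rot: [-0.0, 0.707, 0.707, -0.0]
wrist_force: [0.0, -0.3, 0.1]
grip_width: 0.477
gripper_force: 40.9
```

Request:
{"name": "apply_moves", "arguments": {
  "moves": [
    [0, 0, 0, 0.033, 0.0125, 0, 1],
    [0, 0, 0, 0.033, 0.0125, 0, 1],
    [0, 0, 0, 0.033, 0.0125, 0, 1],
    [0, 0, 0, 0.033, 0.0125, 0, 1],
    [0, 0, 0, 0.03, 0.0125, 0, 1],
    [0, 0, 0, 0.015, 0.006, 0, 1],
    [0, 0, 0, 0, 0, 0, 1],
    [0, 0, 0, 0, 0, 0, 1]
  ]
}}

```text
time_s: 7.75
tool_pos: [0.6266, 0.181, 0.1479]
tool_rot: [-0.0, 0.707, 0.708, -0.001]
wrist_force: [0.5, -0.8, -1.1]
grip_width: 0.482
gripper_force: 40.9
```

```bash
python3 - <<'E'
from h import *
to(627.4,178.8,29)
E
```

```text
t 7.75 pos [626.6 181.  147.9] phi 90.10 tilt [-0.001  -0.0008] grip 0.482 40.89055001735687 [ 0.5 -0.8 -1.1] q [ 0.18  0.56  0.21  1.22 -0.    1.75]
tool shift mm to (627.4, 178.8, 29) [ -2.1   0.9 118.9]
```

Request:
{"name": "apply_moves", "arguments": {
  "moves": [
    [0, 0, 0, -0.002, 0, 0.03, 1],
    [0, 0, 0, 0, 0, 0.03, 1],
    [0, 0, 0, 0, 0, 0.03, 1],
    [0, 0, 0, 0, 0, 0.015, 1],
    [0, 0, 0, 0, 0, 0.008, 1],
    [0, 0, 0, 0, 0, 0.006, 1],
    [0, 0, 0, 0, 0, 0.0015, 1],
    [0, 0, 0, 0, 0, 0, 1],
    [0, 0, 0, 0, 0, 0, 1]
  ]
}}

```text
time_s: 8.5
tool_pos: [0.6281, 0.1783, 0.0298]
tool_rot: [0.001, 0.707, 0.707, 0.001]
wrist_force: [-0.6, 0.5, -0.5]
grip_width: 0.476
gripper_force: 40.9
```

Request:
{"name": "apply_moves", "arguments": {
  "moves": [
    [0, 0, 0, 0, 0, 0, 0],
    [0, 0, 0, 0, 0, 0, -1],
    [0, 0, 0, 0, 0, 0, -1],
    [0, 0, 0, 0, 0, 0, -1],
    [0, 0, 0, 0, 0, 0, -1],
    [0, 0, 0, 0, 0, 0, -1],
    [0, 0, 0, 0, 0, -0.02, -1],
    [0, 0, 0, 0, 0, -0.04, -1],
    [0, 0, 0, 0, 0, -0.04, -1],
    [0, 0, 0, 0, 0, -0.02, -1]
  ]
}}

```text
time_s: 9.33
tool_pos: [0.6287, 0.1788, 0.1533]
tool_rot: [0.002, 0.707, 0.707, 0.002]
wrist_force: [1.1, 0.1, 0.1]
grip_width: 1.003
gripper_force: 0.0
```

```bash
python3 - <<'E'
from h import *
p,M=tcp()
t,dt=viewer.capture("top"); Wt=cloud(dt);Wt[dt==0]=9; lids(t,Wt)
a,d,W,o=wcloud(); lids(a,W)
E
```

```text
t 9.33 pos [628.7 178.8 153.3] phi 90.01 tilt [0.0058 0.001 ] grip 1.003 0.0 [1.1 0.1 0.1] q [ 0.18  0.55  0.21  1.22 -0.    1.75]
lid [235. 124.] z 0.095 rect [631.6  -3.2] [51.4 51.8] 71.7 circ [array([631.1,  -3.4]), np.float64(34.7)]
lid [347. 125.] z 0.088 rect [ 627.9 -200.2] [71.  40.3] 76.2 circ [array([ 627.6, -199.9]), np.float64(38.8)]
lid [133. 130.] z 0.078 rect [626.1 178.1] [39.  38.4] 88.1 circ [array([627. , 178.1]), np.float64(20.7)]
lid [129. 215.] z 0.100 rect [474.3 178.3] [59.8 59.8] 88.5 circ [array([475. , 179.2]), np.float64(31.1)]
lid [ 96. 211.] z 0.099 rect [476.7 181.5] [60.9 60. ] 12.1 circ [array([476.2, 181.3]), np.float64(31.4)]
lid [280. 204.] z 0.078 rect [628.8 181.2] [39.4 39.4] 67.0 circ [array([628.9, 181. ]), np.float64(20.3)]
```

The small round pot is parked upright in the tray at (627,178). Next is the oblong pot.

Request:
{"name": "apply_moves", "arguments": {
  "moves": [
    [0, 0, 0, -0.02, 0, -0.005, -1],
    [0, 0, 0, -0.037, 0, 0, -1],
    [0, 0, 0, -0.037, 0, 0, -1],
    [0, 0, 0, -0.037, 0, 0, -1],
    [0, 0, 0, -0.037, 0, 0, -1],
    [0, 0, 0, -0.037, 0, 0, -1],
    [0, 0, 0, -0.037, 0, 0, -1],
    [0, 0, 0, -0.037, 0, 0, -1],
    [0, 0, 0, -0.037, 0, 0, -1],
    [0, 0, 0, -0.037, 0, 0, -1],
    [0, 0, 0, -0.026, 0, 0, -1]
  ]
}}

```text
time_s: 10.35
tool_pos: [0.6258, -0.2038, 0.1517]
tool_rot: [-0.001, 0.708, 0.706, -0.001]
wrist_force: [1.1, 0.7, 0.8]
grip_width: 0.996
gripper_force: 0.0
```

Request:
{"name": "apply_moves", "arguments": {
  "moves": [
    [0, 0, 7, 0, 0, 0, -1],
    [0, 0, 7, 0, 0, 0, -1],
    [0, 0, 0, 0, 0, 0, -1],
    [0, 0, 0, 0, 0, 0, -1]
  ]
}}

```text
time_s: 10.68
tool_pos: [0.6262, -0.2004, 0.152]
tool_rot: [-0.001, 0.787, 0.617, -0.0]
wrist_force: [-0.5, -0.6, -0.0]
grip_width: 1.0
gripper_force: 0.0
```

```bash
python3 - <<'E'
from h import *
a,d,W,o=wcloud(); lids(a,W); to(628,-200,38)
E
```

```text
lid [288. 207.] z 0.088 rect [ 629.2 -199.3] [71.7 40.1] 76.0 circ [array([ 629.3, -199.2]), np.float64(39.6)]
t 10.73 pos [ 626.4 -200.2  152.3] phi 76.18 tilt [-0.0015  0.0006] grip 1.001 0.0 [-0.2 -0.1  0.1] q [-0.41  0.57  0.24  1.24 -0.    1.41]
tool shift mm to (628, -200, 38) [  0.5   1.7 114.3]
```

Request:
{"name": "apply_moves", "arguments": {
  "moves": [
    [0, 0, 0, 0.0005, 0.0015, 0.03, -1],
    [0, 0, 0, 0, 0, 0.03, -1],
    [0, 0, 0, 0, 0, 0.025, -1],
    [0, 0, 0, 0, 0, 0.015, -1],
    [0, 0, 0, 0, 0, 0.015, -1],
    [0, 0, 0, 0, 0, 0, -1],
    [0, 0, 0, 0, 0, 0, 0],
    [0, 0, 0, 0, 0, 0, 1],
    [0, 0, 0, 0, 0, 0, 1],
    [0, 0, 0, 0, 0, 0, 1],
    [0, 0, 0, 0, 0, 0, 1],
    [0, 0, 0, 0, 0, 0, 1]
  ],
  "grip_force": 50
}}

```text
time_s: 11.73
tool_pos: [0.6297, -0.2009, 0.0401]
tool_rot: [0.001, 0.788, 0.616, 0.001]
wrist_force: [-0.8, 0.0, 5.4]
grip_width: 0.459
gripper_force: 51.4
```

Request:
{"name": "apply_moves", "arguments": {
  "moves": [
    [0, 0, 0, 0, 0, 0, 1],
    [0, 0, 0, 0, 0, 0, 1],
    [0, 0, 0, 0, 0, -0.01, 1],
    [0, 0, 0, 0, 0, -0.025, 1],
    [0, 0, 0, 0, 0, -0.025, 1],
    [0, 0, 0, 0, 0, -0.03, 1],
    [0, 0, 0, 0, 0, -0.02, 1],
    [0, 0, 0, 0, 0, 0, 1],
    [0, 0, 0, 0, 0, 0, 1]
  ]
}}

```text
time_s: 12.48
tool_pos: [0.6294, -0.2009, 0.1496]
tool_rot: [0.001, 0.788, 0.616, 0.001]
wrist_force: [0.1, 0.2, -2.9]
grip_width: 0.46
gripper_force: 51.0
```

Request:
{"name": "apply_moves", "arguments": {
  "moves": [
    [0, 0, 0, -0.0082, -0.0246, 0, 1],
    [0, 0, 0, -0.0082, -0.0246, 0, 1],
    [0, 0, 0, -0.0082, -0.0246, 0, 1],
    [0, 0, 0, -0.0082, -0.0246, 0, 1],
    [0, 0, 0, -0.0082, -0.0246, 0, 1],
    [0, 0, 0, -0.0082, -0.0246, 0, 1],
    [0, 0, -6.4, 0, 0, 0, 1],
    [0, 0, -6.4, 0, 0, 0, 1],
    [0, 0, -6.4, 0, 0, 0, 1],
    [0, 0, -6.4, 0, 0, 0, 1],
    [0, 0, -6.4, 0, 0, 0, 1],
    [0, 0, 0, 0, 0, 0, 1]
  ]
}}

```text
time_s: 13.48
tool_pos: [0.4717, -0.2116, 0.1462]
tool_rot: [-0.002, 0.587, 0.81, -0.0]
wrist_force: [0.3, 0.0, -1.8]
grip_width: 0.461
gripper_force: 51.5
```

```bash
python3 - <<'E'
from h import *
t,d=viewer.capture("top");W=cloud(d)
m=((t.max(2)<45)&(abs(W[...,2]-.01)<.008)).astype(np.uint8)
n,L,st,ce=cv2.connectedComponentsWithStats(m)
for i in range(1,n):
    if st[i,4]>300 and ce[i,1]<300:
        v,u=np.where(L==i); P=proj_plane(np.c_[u,v],.010)
        print("mat",np.round(ce[i]),st[i,4],"rect",*rect(P),"circ",[np.round(x,1) for x in cv2.minEnclosingCircle(np.float32(P[:,:2]*1000))])
a,d,W,o=wcloud(); lids(a,W);to(473.8,-212.8,40)
E
```

```text
mat [343. 132.] 1427 rect [ 629.1 -201.3] [79.5 80.4] 43.8 circ [array([ 629. , -201.7]), np.float64(41.1)]
mat [233. 147.] 644 rect [607.2   4.7] [105.8  47.7] 74.1 circ [array([6.229e+02, 2.000e-01]), np.float64(53.0)]
mat [334. 218.] 1286 rect [ 469.4 -196.5] [81.1 96.1] 20.4 circ [array([ 470.4, -196.9]), np.float64(61.3)]
mat [148. 230.] 781 rect [468.6 181.6] [91.  83.8] 89.6 circ [array([458.2, 181.6]), np.float64(54.0)]
lid [284. 275.] z 0.009 rect [ 514.2 -208.3] [1.3 8.2] 64.0 circ [array([ 513.9, -208.8]), np.float64(4.1)]
lid [155. 392.] z 0.018 rect [ 384.3 -542.4] [22.8  7.1] 5.1 circ [array([ 384.2, -541.3]), np.float64(11.5)]
t 13.58 pos [ 472.1 -211.8  146.7] phi 107.84 tilt [-0.0027  0.0015] grip 0.460 51.546077728271484 [ 0.6  0.5 -2.1] q [-0.54  0.29 -0.21  1.07 -0.    0.72]
tool shift mm to (473.8, -212.8, 40) [ -1.7   1.5 106.7]
```

Request:
{"name": "apply_moves", "arguments": {
  "moves": [
    [0, 0, 0, -0.0015, 0.0015, 0.03, 1],
    [0, 0, 0, 0, 0, 0.03, 1],
    [0, 0, 0, 0, 0, 0.022, 1],
    [0, 0, 0, 0, 0, 0.012, 1],
    [0, 0, 0, 0, 0, 0.008, 1],
    [0, 0, 0, 0, 0, 0.004, 1],
    [0, 0, 0, 0, 0, 0.001, 1],
    [0, 0, 0, 0, 0, 0, 1],
    [0, 0, 0, 0, 0, 0, 1]
  ]
}}

```text
time_s: 14.33
tool_pos: [0.4761, -0.214, 0.0423]
tool_rot: [0.001, 0.588, 0.809, 0.0]
wrist_force: [-0.4, -0.1, -1.6]
grip_width: 0.458
gripper_force: 51.5
```

Request:
{"name": "apply_moves", "arguments": {
  "moves": [
    [0, 0, 0, 0, 0, 0, 0],
    [0, 0, 0, 0, 0, 0, -1],
    [0, 0, 0, 0, 0, 0, -1],
    [0, 0, 0, 0, 0, 0, -1],
    [0, 0, 0, 0, 0, 0, -1],
    [0, 0, 0, 0, 0, 0, -1],
    [0, 0, 0, 0, 0, -0.02, -1],
    [0, 0, 0, 0, 0, -0.04, -1],
    [0, 0, 0, 0, 0, -0.04, -1],
    [0, 0, 0, 0, 0, -0.02, -1]
  ]
}}

```text
time_s: 15.17
tool_pos: [0.4768, -0.2144, 0.1657]
tool_rot: [0.003, 0.588, 0.809, 0.0]
wrist_force: [1.9, -0.4, -0.5]
grip_width: 1.002
gripper_force: 0.0
```

```bash
python3 - <<'E'
from h import *
a,d,W,o=wcloud(); lids(a,W);to(627.5,179,155)
E
```

```text
lid [281. 202.] z 0.088 rect [ 474.4 -213. ] [40.2 71.7] 18.9 circ [array([ 474.1, -213.1]), np.float64(39.8)]
lid [122. 393.] z 0.068 rect [ 350.8 -548.6] [66.9 33. ] 36.6 circ [array([ 359.3, -560.1]), np.float64(33.5)]
t 15.22 pos [ 478.6 -215.5  168.6] phi 108.00 tilt [ 0.0091 -0.0055] grip 1.001 0.0 [ 0.7 -0.7  2.8] q [-0.54  0.28 -0.17  1.11 -0.    0.71]
tool shift mm to (627.5, 179, 155) [329.3 263.4  12.8]
```

The oblong pot is on its mat, within about 1 mm and 1°. Back to the small round pot in the tray.

Request:
{"name": "apply_moves", "arguments": {
  "moves": [
    [0, 0, 6, 0, 0, 0, -1],
    [0, 0, 6, 0, 0, 0, -1],
    [0, 0, 6, 0, 0, 0, -1],
    [0, 0, 0, 0.016, 0.0065, 0, -1],
    [0, 0, 0, 0.033, 0.0127, 0, -1],
    [0, 0, 0, 0.033, 0.0127, 0, -1],
    [0, 0, 0, 0.033, 0.0127, 0, -1],
    [0, 0, 0, 0.033, 0.0127, 0, -1],
    [0, 0, 0, 0.033, 0.0127, 0, -1],
    [0, 0, 0, 0.033, 0.0127, 0, -1],
    [0, 0, 0, 0.033, 0.0127, 0, -1],
    [0, 0, 0, 0.033, 0.0127, 0, -1]
  ]
}}

```text
time_s: 16.22
tool_pos: [0.5835, 0.0683, 0.1609]
tool_rot: [-0.0, 0.707, 0.707, -0.0]
wrist_force: [0.4, -1.2, -0.1]
grip_width: 1.001
gripper_force: 0.0
```

Request:
{"name": "apply_moves", "arguments": {
  "moves": [
    [0, 0, 0, 0.033, 0.0127, 0, -1],
    [0, 0, 0, 0.033, 0.0127, 0, -1],
    [0, 0, 0, 0.03, 0.0127, 0, -1],
    [0, 0, 0, 0.016, 0.0065, 0, -1],
    [0, 0, 0, 0, 0, 0, -1],
    [0, 0, 0, 0, 0, 0, -1],
    [0, 0, 0, 0, 0, 0, -1]
  ]
}}

```text
time_s: 16.8
tool_pos: [0.6274, 0.1777, 0.1608]
tool_rot: [-0.0, 0.707, 0.707, -0.001]
wrist_force: [0.4, -0.1, 0.3]
grip_width: 0.998
gripper_force: 0.0
```

```bash
python3 - <<'E'
from h import *
a,d,W,o=wcloud(); lids(a,W);to(627.5,179,28)
E
```

```text
lid [103. 207.] z 0.099 rect [476.8 181.6] [60.9 60. ] 26.0 circ [array([476.5, 181.7]), np.float64(31.3)]
lid [286. 201.] z 0.078 rect [628.9 181.2] [39.1 39.4] 68.9 circ [array([628.8, 181.1]), np.float64(20.3)]
t 16.85 pos [627.5 177.4 161. ] phi 89.94 tilt [-0.0008 -0.0007] grip 0.997 0.0 [-0.3 -0.7 -0.3] q [ 0.18  0.56  0.23  1.25 -0.    1.75]
tool shift mm to (627.5, 179, 28) [1.70e+00 1.00e-01 1.33e+02]
```

Request:
{"name": "apply_moves", "arguments": {
  "moves": [
    [0, 0, 0, 0.002, 0, 0.04, -1],
    [0, 0, 0, 0, 0, 0.035, -1],
    [0, 0, 0, 0, 0, 0.025, -1],
    [0, 0, 0, 0, 0, 0.018, -1],
    [0, 0, 0, 0, 0, 0.015, -1],
    [0, 0, 0, 0, 0, 0, -1],
    [0, 0, 0, 0, 0, 0, 0],
    [0, 0, 0, 0, 0, 0, 1],
    [0, 0, 0, 0, 0, 0, 1],
    [0, 0, 0, 0, 0, 0, 1],
    [0, 0, 0, 0, 0, 0, 1],
    [0, 0, 0, 0, 0, 0, 1]
  ],
  "grip_force": 40
}}

```text
time_s: 17.85
tool_pos: [0.6294, 0.1806, 0.0303]
tool_rot: [0.001, 0.707, 0.707, 0.001]
wrist_force: [-1.2, -0.3, 7.0]
grip_width: 0.478
gripper_force: 40.5
```

Request:
{"name": "apply_moves", "arguments": {
  "moves": [
    [0, 0, 0, 0, 0, 0, 1],
    [0, 0, 0, 0, 0, 0, 1],
    [0, 0, 0, 0, 0, -0.01, 1],
    [0, 0, 0, 0, 0, -0.025, 1],
    [0, 0, 0, 0, 0, -0.035, 1],
    [0, 0, 0, 0, 0, -0.03, 1],
    [0, 0, 0, 0, 0, -0.025, 1],
    [0, 0, 0, 0, 0, 0, 1]
  ]
}}

```text
time_s: 18.52
tool_pos: [0.6315, 0.1813, 0.1607]
tool_rot: [0.003, 0.707, 0.707, 0.004]
wrist_force: [0.6, -0.3, -0.2]
grip_width: 0.479
gripper_force: 40.6
```

Request:
{"name": "apply_moves", "arguments": {
  "moves": [
    [0, 0, 0, -0.018, 0, 0, 1],
    [0, 0, 0, -0.035, 0, 0, 1],
    [0, 0, 0, -0.035, 0, 0, 1],
    [0, 0, 0, -0.035, 0, 0, 1],
    [0, 0, 0, -0.035, 0, 0, 1],
    [0, 0, 0, -0.035, 0, 0, 1],
    [0, 0, 0, -0.035, 0, 0, 1],
    [0, 0, 0, -0.035, 0, 0, 1],
    [0, 0, 0, -0.035, 0, 0, 1],
    [0, 0, 0, -0.035, 0, 0, 1],
    [0, 0, 0, -0.03, 0, 0, 1],
    [0, 0, 0, -0.018, 0, 0, 1]
  ]
}}

```text
time_s: 19.52
tool_pos: [0.6272, -0.204, 0.1529]
tool_rot: [0.0, 0.708, 0.706, -0.001]
wrist_force: [0.6, 0.2, -0.7]
grip_width: 0.477
gripper_force: 40.6
```

Request:
{"name": "apply_moves", "arguments": {
  "moves": [
    [0, 0, 0, 0, 0, 0, 1],
    [0, 0, 0, 0, 0, 0, 1]
  ]
}}

```text
time_s: 19.68
tool_pos: [0.6275, -0.2012, 0.1528]
tool_rot: [-0.001, 0.708, 0.706, 0.0]
wrist_force: [-0.7, -0.2, 0.2]
grip_width: 0.478
gripper_force: 40.6
```

```bash
python3 - <<'E'
from h import *
to(629,-201.5,30)
E
```

```text
t 19.68 pos [ 627.5 -201.2  152.8] phi 89.89 tilt [-0.0007  0.0008] grip 0.478 40.61086177825928 [-0.7 -0.2  0.2] q [-0.41  0.57  0.24  1.24  0.    1.17]
tool shift mm to (629, -201.5, 30) [ -0.4   1.6 122.8]
```

Request:
{"name": "apply_moves", "arguments": {
  "moves": [
    [0, 0, 0, -0.0005, 0.0015, 0.035, 1],
    [0, 0, 0, 0, 0, 0.035, 1],
    [0, 0, 0, 0, 0, 0.025, 1],
    [0, 0, 0, 0, 0, 0.014, 1],
    [0, 0, 0, 0, 0, 0.008, 1],
    [0, 0, 0, 0, 0, 0.004, 1],
    [0, 0, 0, 0, 0, 0.001, 1],
    [0, 0, 0, 0, 0, 0, 1],
    [0, 0, 0, 0, 0, 0, 1]
  ]
}}

```text
time_s: 20.43
tool_pos: [0.6304, -0.2004, 0.0325]
tool_rot: [0.001, 0.707, 0.708, 0.0]
wrist_force: [0.2, 0.5, -0.6]
grip_width: 0.475
gripper_force: 40.5
```

Request:
{"name": "apply_moves", "arguments": {
  "moves": [
    [0, 0, 0, 0, 0, 0, 0],
    [0, 0, 0, 0, 0, 0, -1],
    [0, 0, 0, 0, 0, 0, -1],
    [0, 0, 0, 0, 0, 0, -1],
    [0, 0, 0, 0, 0, 0, -1],
    [0, 0, 0, 0, 0, 0, -1],
    [0, 0, 0, 0, 0, -0.02, -1],
    [0, 0, 0, 0, 0, -0.04, -1],
    [0, 0, 0, 0, 0, -0.04, -1],
    [0, 0, 0, 0, 0, -0.03, -1],
    [0, 0, 0, 0, 0, 0, -1],
    [0, 0, 0, 0, 0, 0, -1]
  ]
}}

```text
time_s: 21.43
tool_pos: [0.6314, -0.2019, 0.1642]
tool_rot: [0.003, 0.707, 0.707, 0.001]
wrist_force: [0.3, -0.2, -0.2]
grip_width: 0.998
gripper_force: 0.0
```

```bash
python3 - <<'E'
from h import *
a,d,W,o=wcloud(); lids(a,W);to(631.3,-3.2,155)
E
```

```text
lid [109. 219.] z 0.087 rect [ 476.4 -213.6] [39.6 74.1] 19.2 circ [array([ 477.8, -213.1]), np.float64(39.7)]
lid [281. 202.] z 0.080 rect [ 630.  -199.7] [39.3 40.8] 89.7 circ [array([ 629.7, -200.7]), np.float64(20.9)]
lid [120. 404.] z 0.021 rect [ 368.2 -548.6] [104.2  38.5] 32.5 circ [array([ 376.9, -562.2]), np.float64(52.2)]
t 21.48 pos [ 630.  -201.3  161.9] phi 90.00 tilt [ 0.0016 -0.0008] grip 1.003 0.0 [-0.1  0.1 -1.4] q [-0.41  0.57  0.26  1.26 -0.    1.17]
tool shift mm to (631.3, -3.2, 155) [198.1   1.3   6.7]
```

The small round pot is home. Now the square pot goes to the tray.

Request:
{"name": "apply_moves", "arguments": {
  "moves": [
    [0, 0, 0, 0.018, 0, 0, -1],
    [0, 0, 0, 0.033, 0, 0, -1],
    [0, 0, 0, 0.033, 0, 0, -1],
    [0, 0, 0, 0.033, 0, 0, -1],
    [0, 0, 0, 0.033, 0, 0, -1],
    [0, 0, 0, 0.03, 0.001, 0, -1],
    [0, 0, 0, 0.018, 0, 0, -1],
    [0, 0, 6, 0, 0, 0, -1],
    [0, 0, 6, 0, 0, 0, -1],
    [0, 0, 6, 0, 0, 0, -1],
    [0, 0, 0, 0, 0, 0, -1],
    [0, 0, 0, 0, 0, 0, -1]
  ]
}}

```text
time_s: 22.48
tool_pos: [0.6292, -0.0029, 0.1594]
tool_rot: [-0.001, 0.808, 0.589, -0.001]
wrist_force: [-0.4, -0.0, 0.0]
grip_width: 1.003
gripper_force: 0.0
```

```bash
python3 - <<'E'
from h import *
a,d,W,o=wcloud(); lids(a,W);to(631.5,-3.2,43)
E
```

```text
lid [47. 67.] z 0.099 rect [477.  180.6] [59.1 60.6] 63.7 circ [array([477. , 180.2]), np.float64(30.7)]
lid [288. 207.] z 0.095 rect [633.   -1.3] [50.7 52.3] 71.2 circ [array([633.1,  -0.7]), np.float64(34.4)]
t 22.53 pos [629.4  -3.  159.8] phi 72.13 tilt [-0.0028  0.0002] grip 0.996 0.0 [ 0.3  0.1 -0.8] q [-0.11  0.51  0.15  1.22 -0.    1.78]
tool shift mm to (631.5, -3.2, 43) [  0.5   2.3 116.8]
```

Request:
{"name": "apply_moves", "arguments": {
  "moves": [
    [0, 0, 0, 0.001, 0.0025, 0.035, -1],
    [0, 0, 0, 0, 0, 0.03, -1],
    [0, 0, 0, 0, 0, 0.022, -1],
    [0, 0, 0, 0, 0, 0.015, -1],
    [0, 0, 0, 0, 0, 0.015, -1],
    [0, 0, 0, 0, 0, 0, -1],
    [0, 0, 0, 0, 0, 0, 0],
    [0, 0, 0, 0, 0, 0, 1],
    [0, 0, 0, 0, 0, 0, 1],
    [0, 0, 0, 0, 0, 0, 1],
    [0, 0, 0, 0, 0, 0, 1],
    [0, 0, 0, 0, 0, 0, 1]
  ],
  "grip_force": 50
}}

```text
time_s: 23.53
tool_pos: [0.6342, -0.0029, 0.0459]
tool_rot: [0.001, 0.809, 0.588, 0.001]
wrist_force: [-1.5, 0.6, 5.7]
grip_width: 0.599
gripper_force: 53.0
```

Request:
{"name": "apply_moves", "arguments": {
  "moves": [
    [0, 0, 0, 0, 0, 0, 1],
    [0, 0, 0, 0, 0, -0.01, 1],
    [0, 0, 0, 0, 0, -0.025, 1],
    [0, 0, 0, 0, 0, -0.035, 1],
    [0, 0, 0, 0, 0, -0.03, 1],
    [0, 0, 0, 0, 0, -0.02, 1],
    [0, 0, -6, 0, 0, 0, 1],
    [0, 0, -6, 0, 0, 0, 1],
    [0, 0, -6, 0, 0, 0, 1],
    [0, 0, 0, 0, 0, 0, 1]
  ]
}}

```text
time_s: 24.37
tool_pos: [0.633, -0.0028, 0.1647]
tool_rot: [0.0, 0.707, 0.708, -0.0]
wrist_force: [-0.0, 0.1, -2.6]
grip_width: 0.601
gripper_force: 52.9
```

Request:
{"name": "apply_moves", "arguments": {
  "moves": [
    [0, 0, 0, 0.018, 0, 0, 1],
    [0, 0, 0, 0.03, 0, 0, 1],
    [0, 0, 0, 0.03, 0, 0, 1],
    [0, 0, 0, 0.03, 0, 0, 1],
    [0, 0, 0, 0.03, 0, 0, 1],
    [0, 0, 0, 0.025, 0, 0, 1],
    [0, 0, 0, 0.018, 0, 0, 1],
    [0, 0, 0, 0, 0, 0, 1],
    [0, 0, 0, 0, 0, 0, 1],
    [0, 0, 0, 0, 0, 0, 1]
  ]
}}

```text
time_s: 25.2
tool_pos: [0.633, 0.1777, 0.1641]
tool_rot: [0.0, 0.708, 0.707, -0.0]
wrist_force: [-0.3, 0.3, -1.8]
grip_width: 0.604
gripper_force: 52.8
```

```bash
python3 - <<'E'
from h import *
to(627.5,178.8,43)
E
```

```text
t 25.20 pos [633.  177.7 164.1] phi 89.92 tilt [-0.0004 -0.0008] grip 0.604 52.83210575580597 [-0.3  0.3 -1.8] q [ 0.18  0.57  0.26  1.26 -0.    1.75]
tool shift mm to (627.5, 178.8, 43) [  1.2  -5.4 121.1]
```

Request:
{"name": "apply_moves", "arguments": {
  "moves": [
    [0, 0, 0, 0.001, -0.005, 0.035, 1],
    [0, 0, 0, 0, 0, 0.035, 1],
    [0, 0, 0, 0, 0, 0.025, 1],
    [0, 0, 0, 0, 0, 0.012, 1],
    [0, 0, 0, 0, 0, 0.008, 1],
    [0, 0, 0, 0, 0, 0.004, 1],
    [0, 0, 0, 0, 0, 0.001, 1],
    [0, 0, 0, 0, 0, 0, 1],
    [0, 0, 0, 0, 0, 0, 1]
  ]
}}

```text
time_s: 25.95
tool_pos: [0.6295, 0.1792, 0.0457]
tool_rot: [0.001, 0.707, 0.707, 0.001]
wrist_force: [0.1, 0.1, -1.7]
grip_width: 0.603
gripper_force: 53.0
```

Request:
{"name": "apply_moves", "arguments": {
  "moves": [
    [0, 0, 0, 0, 0, 0, 0],
    [0, 0, 0, 0, 0, 0, -1],
    [0, 0, 0, 0, 0, 0, -1],
    [0, 0, 0, 0, 0, 0, -1],
    [0, 0, 0, 0, 0, 0, -1],
    [0, 0, 0, 0, 0, 0, -1],
    [0, 0, 0, 0, 0, -0.02, -1],
    [0, 0, 0, 0, 0, -0.04, -1],
    [0, 0, 0, 0, 0, -0.04, -1],
    [0, 0, 0, 0, 0, -0.03, -1],
    [0, 0, 0, 0, 0, 0, -1],
    [0, 0, 0, 0, 0, 0, -1]
  ]
}}

```text
time_s: 26.95
tool_pos: [0.6302, 0.1796, 0.1772]
tool_rot: [0.002, 0.707, 0.707, 0.002]
wrist_force: [-0.4, 0.7, -0.3]
grip_width: 1.002
gripper_force: 0.0
```

```bash
python3 - <<'E'
from h import *
t,d=viewer.capture("top");W=cloud(d);W[d==0]=9;lids(t,W)
m=((t.max(2)<45)&(abs(W[...,2]-.01)<.008)).astype(np.uint8)
n,L,st,ce=cv2.connectedComponentsWithStats(m)
for i in range(1,n):
    if st[i,4]>300 and ce[i,1]<300:
        v,u=np.where(L==i); P=proj_plane(np.c_[u,v],.010)
        print("mat",np.round(ce[i]),st[i,4],"rect",*rect(P),"circ",[np.round(x,1) for x in cv2.minEnclosingCircle(np.float32(P[:,:2]*1000))])
to(474.6,179.2,165)
E
```

```text
lid [348. 125.] z 0.080 rect [ 628.2 -201.8] [40.2 40.3] 44.4 circ [array([ 628.6, -201.4]), np.float64(20.8)]
lid [131. 129.] z 0.093 rect [624.7 177.8] [52.3 49.7] 88.9 circ [array([625.4, 177.7]), np.float64(33.6)]
lid [358. 212.] z 0.089 rect [ 473.9 -215.2] [39.9 74.3] 18.6 circ [array([ 473.6, -215. ]), np.float64(40.3)]
lid [130. 215.] z 0.100 rect [474.2 178.9] [60.1 59.7] 89.1 circ [array([474.7, 179.4]), np.float64(30.9)]
mat [339. 136.] 794 rect [ 628.  -199.9] [80.5 77.8] 50.3 circ [array([ 629.6, -200.7]), np.float64(41.1)]
mat [235. 141.] 1697 rect [614.7   1.3] [110.7  74.2] 76.5 circ [array([630.1,  -2.3]), np.float64(55.5)]
mat [342. 219.] 1273 rect [ 475.1 -211.9] [ 79.9 125.7] 19.5 circ [array([ 474.6, -212. ]), np.float64(72.3)]
mat [147. 226.] 1020 rect [471.4 179.9] [93.3 93. ] 88.4 circ [array([472.2, 179.9]), np.float64(65.1)]
t 27.00 pos [628.7 179.3 174.9] phi 90.00 tilt [0.0018 0.0002] grip 0.999 0.0 [-0.2  0.5 -0.6] q [ 0.18  0.55  0.26  1.28 -0.    1.75]
tool shift mm to (474.6, 179.2, 165) [-1.000e-01 -1.541e+02  9.600e+00]
```

Request:
{"name": "apply_moves", "arguments": {
  "moves": [
    [0, 0, 0, 0, -0.016, 0, -1],
    [0, 0, 0, 0, -0.03, 0, -1],
    [0, 0, 0, 0, -0.03, 0, -1],
    [0, 0, 0, 0, -0.03, 0, -1],
    [0, 0, 0, 0, -0.03, 0, -1],
    [0, 0, 0, 0, -0.018, 0, -1],
    [0, 0, 0, 0, 0, 0, -1],
    [0, 0, 0, 0, 0, 0, -1],
    [0, 0, 0, 0, 0, 0, -1]
  ]
}}

```text
time_s: 27.75
tool_pos: [0.4744, 0.1791, 0.1734]
tool_rot: [-0.0, 0.707, 0.707, -0.0]
wrist_force: [-0.0, 0.5, 0.2]
grip_width: 0.997
gripper_force: 0.0
```

```bash
python3 - <<'E'
from h import *
a,d,W,o=wcloud(); lids(a,W);to(474.6,179.2,47)
E
```

```text
lid [286. 204.] z 0.100 rect [475.8 182. ] [59.8 60.1] 45.1 circ [array([475.7, 181. ]), np.float64(31.1)]
lid [454. 203.] z 0.092 rect [625.8 181. ] [50.8 51.2] 89.4 circ [array([625.9, 180.8]), np.float64(34.3)]
t 27.80 pos [474.9 179.1 173.6] phi 89.98 tilt [-0.0003 -0.0003] grip 0.999 0.0 [-0.1 -0.3  0.2] q [ 0.24  0.26 -0.19  1.13 -0.    1.81]
tool shift mm to (474.6, 179.2, 47) [ 1.000e-01 -2.000e-01  1.266e+02]
```

Request:
{"name": "apply_moves", "arguments": {
  "moves": [
    [0, 0, 0, 0.001, 0, 0.04, -1],
    [0, 0, 0, 0, 0, 0.032, -1],
    [0, 0, 0, 0, 0, 0.02, -1],
    [0, 0, 0, 0, 0, 0.018, -1],
    [0, 0, 0, 0, 0, 0.015, -1],
    [0, 0, 0, 0, 0, 0, -1],
    [0, 0, 0, 0, 0, 0, 0],
    [0, 0, 0, 0, 0, 0, 1],
    [0, 0, 0, 0, 0, 0, 1],
    [0, 0, 0, 0, 0, 0, 1],
    [0, 0, 0, 0, 0, 0, 1],
    [0, 0, 0, 0, 0, 0, 1]
  ],
  "grip_force": 60
}}

```text
time_s: 28.8
tool_pos: [0.4758, 0.1805, 0.0505]
tool_rot: [0.001, 0.707, 0.707, 0.001]
wrist_force: [1.2, -0.4, 4.7]
grip_width: 0.705
gripper_force: 65.4
```

Request:
{"name": "apply_moves", "arguments": {
  "moves": [
    [0, 0, 0, 0, 0, 0, 1],
    [0, 0, 0, 0, 0, -0.01, 1],
    [0, 0, 0, 0, 0, -0.025, 1],
    [0, 0, 0, 0, 0, -0.035, 1],
    [0, 0, 0, 0, 0, -0.035, 1],
    [0, 0, 0, 0, 0, -0.025, 1],
    [0, 0, 0, 0, 0, 0, 1],
    [0, 0, 0, 0, 0, 0, 1]
  ]
}}

```text
time_s: 29.47
tool_pos: [0.4746, 0.1804, 0.1804]
tool_rot: [0.001, 0.707, 0.707, 0.001]
wrist_force: [-0.0, 0.2, -3.1]
grip_width: 0.704
gripper_force: 65.8
```

Request:
{"name": "apply_moves", "arguments": {
  "moves": [
    [0, 0, 0, -0.013, 0.011, 0, 1],
    [0, 0, 0, -0.026, 0.022, 0, 1],
    [0, 0, 0, -0.026, 0.022, 0, 1],
    [0, 0, 0, -0.026, 0.022, 0, 1],
    [0, 0, 0, -0.026, 0.022, 0, 1],
    [0, 0, 0, -0.026, 0.022, 0, 1],
    [0, 0, 0, -0.026, 0.022, 0, 1],
    [0, 0, 0, -0.014, 0.013, 0, 1],
    [0, 0, 0, 0, 0, 0, 1],
    [0, 0, 0, 0, 0, 0, 1],
    [0, 0, 0, 0, 0, 0, 1]
  ]
}}

```text
time_s: 30.38
tool_pos: [0.6282, -0.0022, 0.1771]
tool_rot: [-0.002, 0.707, 0.707, -0.001]
wrist_force: [0.0, -0.0, -2.5]
grip_width: 0.71
gripper_force: 66.1
```

```bash
python3 - <<'E'
from h import *
to(631,-3,50)
E
```

```text
t 30.38 pos [628.2  -2.2 177.1] phi 90.01 tilt [-0.0047  0.0009] grip 0.710 66.06070160865784 [ 0.  -0.  -2.5] q [-0.1   0.5   0.19  1.26  0.    1.47]
tool shift mm to (631, -3, 50) [ -0.9   3.4 127.1]
```

Request:
{"name": "apply_moves", "arguments": {
  "moves": [
    [0, 0, 0, -0.001, 0.0025, 0.035, 1],
    [0, 0, 0, 0, 0, 0.035, 1],
    [0, 0, 0, 0, 0, 0.025, 1],
    [0, 0, 0, 0, 0, 0.016, 1],
    [0, 0, 0, 0, 0, 0.009, 1],
    [0, 0, 0, 0, 0, 0.005, 1],
    [0, 0, 0, 0, 0, 0.002, 1],
    [0, 0, 0, 0, 0, 0, 1],
    [0, 0, 0, 0, 0, 0, 1]
  ]
}}

```text
time_s: 31.13
tool_pos: [0.6337, -0.0037, 0.0537]
tool_rot: [0.001, 0.707, 0.707, 0.001]
wrist_force: [-0.1, -0.6, -2.4]
grip_width: 0.708
gripper_force: 66.1
```

Request:
{"name": "apply_moves", "arguments": {
  "moves": [
    [0, 0, 0, 0, 0, 0, 0],
    [0, 0, 0, 0, 0, 0, -1],
    [0, 0, 0, 0, 0, 0, -1],
    [0, 0, 0, 0, 0, 0, -1],
    [0, 0, 0, 0, 0, 0, -1],
    [0, 0, 0, 0, 0, 0, -1],
    [0, 0, 0, 0, 0, -0.02, -1],
    [0, 0, 0, 0, 0, -0.04, -1],
    [0, 0, 0, 0, 0, -0.04, -1],
    [0, 0, 0, 0, 0, -0.02, -1],
    [0, 0, 0, 0, 0, 0, -1],
    [0, 0, 0, 0, 0, 0, -1]
  ]
}}

```text
time_s: 32.13
tool_pos: [0.6341, -0.004, 0.1741]
tool_rot: [0.002, 0.707, 0.707, 0.001]
wrist_force: [0.6, -0.5, -0.1]
grip_width: 0.999
gripper_force: 0.0
```

```bash
python3 - <<'E'
from h import *
a,d,W,o=wcloud(); lids(a,W);to(626,178.8,165)
E
```

```text
lid [274.   5.] z 0.091 rect [627.  155.5] [ 4.9 49.4] 89.2 circ [array([627. , 156.3]), np.float64(24.7)]
lid [283. 205.] z 0.100 rect [634.   -2.3] [59.8 60.2] 44.5 circ [array([633.8,  -2.8]), np.float64(30.9)]
lid [139. 379.] z 0.088 rect [ 465.5 -220.2] [14.3 62.7] 15.7 circ [array([ 466.9, -219.8]), np.float64(31.5)]
t 32.18 pos [632.7  -3.9 172.1] phi 90.00 tilt [ 0.0004 -0.0001] grip 0.998 0.0 [ 0.4 -1.4 -0. ] q [-0.11  0.51  0.18  1.24 -0.    1.46]
tool shift mm to (626, 178.8, 165) [182.7  -6.7   7.1]
```

The large round pot is home, within about 3 mm. Last, the square pot.

Request:
{"name": "apply_moves", "arguments": {
  "moves": [
    [0, 0, 0, 0.018, -0.001, 0, -1],
    [0, 0, 0, 0.03, -0.001, 0, -1],
    [0, 0, 0, 0.03, -0.001, 0, -1],
    [0, 0, 0, 0.03, -0.001, 0, -1],
    [0, 0, 0, 0.03, -0.001, 0, -1],
    [0, 0, 0, 0.028, -0.001, 0, -1],
    [0, 0, 0, 0.017, 0, 0, -1],
    [0, 0, 0, 0, 0, 0, -1],
    [0, 0, 0, 0, 0, 0, -1],
    [0, 0, 0, 0, 0, 0, -1]
  ]
}}

```text
time_s: 33.02
tool_pos: [0.6257, 0.1783, 0.1706]
tool_rot: [-0.001, 0.707, 0.707, -0.001]
wrist_force: [-0.0, -0.5, -0.5]
grip_width: 0.998
gripper_force: 0.0
```

```bash
python3 - <<'E'
from h import *
a,d,W,o=wcloud(); lids(a,W);to(625.7,179,42)
E
```

```text
lid [286. 203.] z 0.093 rect [627.5 180.6] [50.8 49.9] 89.6 circ [array([627.3, 181. ]), np.float64(34.0)]
lid [289. 353.] z 0.086 rect [630.9  24.9] [35.7  7.5] 6.2 circ [array([631.3,  21.5]), np.float64(17.9)]
t 33.07 pos [626.1 178.  171.1] phi 89.93 tilt [-0.0021 -0.0009] grip 1.000 0.0 [ 0.9 -0.9 -0. ] q [ 0.18  0.55  0.25  1.27 -0.    1.75]
tool shift mm to (625.7, 179, 42) [ 1.200e+00 -1.000e-01  1.291e+02]
```

Request:
{"name": "apply_moves", "arguments": {
  "moves": [
    [0, 0, 0, 0.001, 0, 0.04, -1],
    [0, 0, 0, 0, 0, 0.034, -1],
    [0, 0, 0, 0, 0, 0.022, -1],
    [0, 0, 0, 0, 0, 0.018, -1],
    [0, 0, 0, 0, 0, 0.015, -1],
    [0, 0, 0, 0, 0, 0, -1],
    [0, 0, 0, 0, 0, 0, 0],
    [0, 0, 0, 0, 0, 0, 1],
    [0, 0, 0, 0, 0, 0, 1],
    [0, 0, 0, 0, 0, 0, 1],
    [0, 0, 0, 0, 0, 0, 1],
    [0, 0, 0, 0, 0, 0, 1]
  ],
  "grip_force": 50
}}

```text
time_s: 34.07
tool_pos: [0.6281, 0.1802, 0.0452]
tool_rot: [0.001, 0.707, 0.707, 0.001]
wrist_force: [-0.9, -1.1, 6.9]
grip_width: 0.594
gripper_force: 53.5
```

Request:
{"name": "apply_moves", "arguments": {
  "moves": [
    [0, 0, 0, 0, 0, 0, 1],
    [0, 0, 0, 0, 0, -0.01, 1],
    [0, 0, 0, 0, 0, -0.025, 1],
    [0, 0, 0, 0, 0, -0.035, 1],
    [0, 0, 0, 0, 0, -0.03, 1],
    [0, 0, 0, 0, 0, -0.015, 1],
    [0, 0, 0, 0, -0.016, 0, 1],
    [0, 0, 0, 0, -0.03, 0, 1],
    [0, 0, 0, 0, -0.03, 0, 1],
    [0, 0, 0, 0, -0.03, 0, 1],
    [0, 0, 0, 0, -0.03, 0, 1],
    [0, 0, 0, 0, -0.018, 0, 1]
  ]
}}

```text
time_s: 35.07
tool_pos: [0.4686, 0.1801, 0.1582]
tool_rot: [-0.001, 0.707, 0.707, -0.001]
wrist_force: [-0.6, 0.1, -2.0]
grip_width: 0.599
gripper_force: 53.1
```

Request:
{"name": "apply_moves", "arguments": {
  "moves": [
    [0, 0, 1.5, 0, 0, 0, 1],
    [0, 0, 0, 0, 0, 0, 1],
    [0, 0, 0, 0, 0, 0, 1]
  ]
}}

```text
time_s: 35.32
tool_pos: [0.4727, 0.1803, 0.1587]
tool_rot: [0.0, 0.716, 0.698, 0.0]
wrist_force: [0.4, -0.1, -2.6]
grip_width: 0.598
gripper_force: 53.1
```

```bash
python3 - <<'E'
from h import *
t,d=viewer.capture("top");W=cloud(d)
m=((t.max(2)<45)&(abs(W[...,2]-.01)<.008)).astype(np.uint8)
n,L,st,ce=cv2.connectedComponentsWithStats(m)
for i in range(1,n):
    if st[i,4]>300 and ce[i,1]<300:
        v,u=np.where(L==i); P=proj_plane(np.c_[u,v],.010)
        print("mat",np.round(ce[i]),st[i,4],"rect",*rect(P))
to(471.8,180.2,46)
E
```

```text
mat [339. 136.] 803 rect [ 627.8 -199.7] [80.6 77.3] 52.3
mat [236. 145.] 1029 rect [613.6  -0.9] [109.2  73.4] 82.3
mat [342. 218.] 1331 rect [ 475.1 -212.2] [ 79.7 126.3] 19.2
mat [147. 222.] 1497 rect [471.7 180.8] [92.8 92.5] 87.4
t 35.37 pos [473.2 180.3 158.6] phi 88.53 tilt [0.0008 0.0001] grip 0.594 53.104273080825806 [ 0.   0.5 -1.8] q [ 0.24  0.26 -0.22  1.09 -0.    1.84]
tool shift mm to (471.8, 180.2, 46) [ -0.2  -1.5 112.6]
```

Request:
{"name": "apply_moves", "arguments": {
  "moves": [
    [0, 0, 0, 0, -0.001, 0.035, 1],
    [0, 0, 0, 0, 0, 0.03, 1],
    [0, 0, 0, 0, 0, 0.022, 1],
    [0, 0, 0, 0, 0, 0.012, 1],
    [0, 0, 0, 0, 0, 0.008, 1],
    [0, 0, 0, 0, 0, 0.004, 1],
    [0, 0, 0, 0, 0, 0.001, 1],
    [0, 0, 0, 0, 0, 0, 1],
    [0, 0, 0, 0, 0, 0, 1]
  ]
}}

```text
time_s: 36.12
tool_pos: [0.4729, 0.1804, 0.0472]
tool_rot: [0.0, 0.716, 0.698, 0.001]
wrist_force: [-2.3, -0.0, 2.7]
grip_width: 0.601
gripper_force: 53.6
```

Request:
{"name": "apply_moves", "arguments": {
  "moves": [
    [0, 0, 0, 0, 0, 0, 0],
    [0, 0, 0, 0, 0, 0, -1],
    [0, 0, 0, 0, 0, 0, -1],
    [0, 0, 0, 0, 0, 0, -1],
    [0, 0, 0, 0, 0, 0, -1],
    [0, 0, 0, 0, 0, 0, -1],
    [0, 0, 0, 0, 0, -0.02, -1],
    [0, 0, 0, 0, 0, -0.04, -1],
    [0, 0, 0, 0, 0, -0.04, -1],
    [0, 0, 0, 0, 0, -0.04, -1],
    [0, 0, 0, 0, 0, 0, -1],
    [0, 0, 0, 0, 0, 0, -1]
  ]
}}

```text
time_s: 37.12
tool_pos: [0.474, 0.1808, 0.1892]
tool_rot: [0.002, 0.716, 0.698, 0.003]
wrist_force: [-0.4, -0.2, -0.9]
grip_width: 0.999
gripper_force: 0.0
```

```bash
python3 - <<'E'
from h import *
tcp();a,d,W,o=wcloud(); lids(a,W)
t,d=viewer.capture("top");W=cloud(d);W[d==0]=9;lids(t,W)
cv2.imwrite("pics/end.png",t[:,:,::-1])
E
```

```text
t 37.12 pos [474.  180.8 189.2] phi 88.50 tilt [0.0064 0.0015] grip 0.999 0.0 [-0.4 -0.2 -0.9] q [ 0.24  0.24 -0.17  1.16 -0.    1.84]
lid [281. 200.] z 0.095 rect [472.1 181.2] [50.7 52.4] 87.7 circ [array([472.3, 181.6]), np.float64(34.3)]
lid [235. 122.] z 0.100 rect [632.   -4.3] [60.5 59.5] 25.7 circ [array([632.2,  -4.2]), np.float64(30.8)]
lid [347. 125.] z 0.080 rect [ 628.8 -201.6] [40.3 40.3] 56.7 circ [array([ 628.6, -201.5]), np.float64(21.2)]
lid [359. 212.] z 0.088 rect [ 473.9 -215.5] [39.9 74. ] 18.6 circ [array([ 473.7, -215.2]), np.float64(40.3)]
lid [131. 218.] z 0.095 rect [471.  178.7] [52.2 50.2] 88.3 circ [array([471., 178.]), np.float64(34.4)]
```

View pics/end.png

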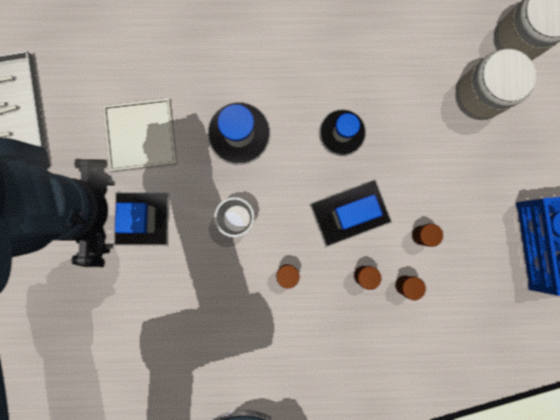

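All four pots stand centred on their own mats: square (130,218), large round (237,124), small round (347,125) and oblong (359,212). The beaker is still at (235,217) and the gripper is clear, so I'm handing in.

```bash
python3 -c "
from cell import workorder
print(workorder.hand_in())"
```

```text
the job is handed in; nothing more can be done
None
```

I moved all four pots to their own mats, each upright and within about 3 mm of the centre by the cameras, left the beaker where it was, and handed the job in at about 37 s; the hand-in gave no verdict. My first grasp, on the small round pot, tilted it slightly for a moment; it rocked back upright on the mat it started on.

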